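Key-start the curing unit and hold the switch over

TASK

Take the blue-headed key out of the white bur stand and push it, wiggling if the pins stick, fully home into the brass key switch on top of the orange curing unit. Only when it is fully home, turn it a quarter turn clockwise, to the stop, and finish holding it there: the switch springs back if let go, so the gripper keeps its grip on the key at the end. Do not disturb the two tins and the grey stone block.

Things in the scene. Friction and masses are not known exactly. Their poses are not given: they have to be found in the camera images.
- key: Loose reversible key, 35 g, upright in the bur stand, blade down. Origin at the blade tip, z up to the head, x along the width of blade and head. Steel blade 12 (x) by 4 mm (y), round tip, z 0-28 mm; steel shoulder disc 21 mm dia., z 28-33; blue plastic head 28 (x) by 10 mm (y), z 33-67: pinch it across the 10 mm. Half a turn about z makes no difference to how it fits.
- key_head (a point): Point on the key's axis in the blue head, 56 mm above the blade tip and 11 mm below the head's top: a good TCP height for the grasp.
- key_shoulder (a point): Centre of the underside of the shoulder disc, 28 mm above the blade tip; it meets the lock's face when the key is fully home.
- stand: White bur stand, fixed; origin centre of underside. Round foot 92 mm dia., 24 mm high, with a ring of short burs (tops up to 44 mm, 36 mm from the axis); 36 mm square hub in the middle rising to 60 mm. The hub's slot, 14 (x) by 6 mm (y), holds the key, shoulder resting on the hub, blade 28 mm deep: lift over 30 mm to clear.
- unit: Orange-topped curing unit, fixed; origin centre of underside; 180 (x) by 200 (y) by 115 mm high. Brass lock at x -45 mm, y 0. On its +x half a round steel lid with a black knob (top 139 mm high, lid edge 43 mm from the lock's axis). By the lock, white marks at +-x show rest, green marks at +-y show turned.
- lock_face (a point): Centre of the brass plug's face, 117 mm above the table, 2 mm below the top of the dark bezel around it (27 mm inside, 50 mm outside dia.). Turns with the plug; z up, x along the slot. Slot 14 (x) by 5.6 mm (y), 2 mm bevelled mouth, 36 mm deep. Key goes in blade down, its x along the slot, until its shoulder sits on the face.
- lock (a joint): Plug angle, rad: 0 at rest (slot along the unit's x), growing clockwise seen from above to a stop at 1.6 (a quarter turn). A spring turns it back to 0; holding it over takes about 0.11 N m. Two sticky spring pins, 11 and 20 mm down the slot, press on the blade's sides: a straight push takes up to 25 N, with a wiggle of a few degrees 12-20 N. The key has about 0.14 rad of play in the slot.
- tin_a: Bystander: loose black tin with pink filling, 56 mm diameter, 32 mm high; origin under its centre.
- tin_b: Bystander: loose black tin with pink filling, 56 mm diameter, 32 mm high; origin under its centre.
- stone: Bystander: loose grey stone block 75 x 35 x 28 mm; origin under its centre.
Things that resemble listed ones, but are neither listed nor needed, are in the scene too. Of the things like the key, leave any that is brown or red; of the rest the larger one is meant.

How it is judged:
By the outcome, as a careful person would: the job done as asked, in the order asked, and still so for the second after the job is handed in, while the arm keeps its last pose, push and grip.
It also fails if it takes over 48 s, if anything falls off the work surface, if the arm or the gripper's body presses on something with over 40 N, if the wrist force passes 120 N, or if a joint passes its speed limit or range.

ROBOT

A 7-joint arm with a two-finger parallel gripper is mounted at the origin on the work surface. World frame = base frame: x ahead of the robot, y to its left, z up, the work surface at z = 0. Lengths are in m, angles in rad, forces in N, time in s.
With the tool pointing down it reaches from about 0.4 to 0.85 m from the base axis. Payload 10.4 kg.
Tool frame: the origin (TCP) lies between the finger pads, 19 mm behind the fingertips; this is the grasp point; z points along the fingers, y is the line along which they close (so a half turn about z gives the same grasp; the last joint's range is limited). The gripper opens to 85 mm and grips with 20 to 120 N. Pads are 22 mm wide; open, the fingers measure 114 mm over their backs; the gripper's body (76 mm by 85 mm) begins 54 mm behind the grasp point. The pads swing forward as they close: fully open they stand 13 mm farther back than shut.
Start: joints at [-1.224, 0.332, -0.065, 1.46, 0.022, 1.35, -0.088], TCP at [0.226, 0.583, 0.25] pointing down, gripper open.
Joint ranges: [-2.6, 2.6], [-0.5, 2.12], [-1.47, 1.34], [0.16, 2.42], [-1.27, 4.41], [0.06, 2.06], [-2.6, 2.6]. Speed limits (rad/s): [2.22, 2.22, 2.79, 2.79, 3.14, 3.14, 3.14].

INTERFACE

Orientations are given as a unit quaternion [x, y, z, w].
In Python, from workcell import manip gives the robot as it stands.
- The arm moves only by the tool run_rows, called as name(argument=value, ...), one argument or row to a line, values as JSON. Schema: {"type":"object","properties":{"offsets":{"type":"array","items":{"type":"array","items":{"type":"array","items":{"type":"number"},"minItems":7,"maxItems":7},"minItems":1,"maxItems":20},"minItems":1,"maxItems":1},"grip_n":{"type":"number"},"only":{"type":"string"},"quiet":{"type":"boolean"},"lines":{"type":"string"}},"required":["offsets"],"additionalProperties":false}. offsets is a list that holds a single list of rows (three levels of brackets), with 1 to 20 rows, each of 7 numbers: a rotation vector rx, ry, rz in rad, then dx, dy, dz in m, then the opening from 0.0 (shut) to 1.0 (fully open); each row is the pose to reach, as a shift and turn from the pose commanded when the call began, along the tool's axes at that moment; what a row does not reach only later rows make up. A row lasts 1/8 s, in which the tool goes at most 0.0625 m and 0.188 rad, less where a joint would pass 70% of its speed; a pose out of reach is approached as far as the arm can. The fingers move at their own pace and stop on an object; grip_n is the grip in N (left out, the last holds). Time passes only in rows, so rows that do not move let the fingers close. The tool returns the time, the measured TCP pose, the force, the opening and the grip force at its end. only (a regular expression) keeps the lines of the reply that match it, lines (a string "A,B") keeps lines A to B, and quiet returns only ok. Input that does not fit is refused with a message, and nothing moves.
- manip.get_obs(): the state, without advancing time (a new reading comes with each control period).
- manip.camera(name): name is "scene" or "top" or "wrist"; returns the picture (400x640x3 uint8, blue, green, red); there is no depth.
- manip.calibration(name): a dict with "fx", "fy", "cx", "cy" (pixels), "world_from_camera" (4x4, takes a point from camera to world coordinates); the wrist camera has in their place "tool_from_camera" (4x4, takes a point from camera to tool coordinates, whose origin is the TCP and whose axes are the flange's). Camera axes: x right, y up, looking along -z (the intrinsics and any distortion apply to the point x, -y, -z); pixel columns grow to the right and rows downward; lengths in m; the calibration is good to about 2 mm. A picture is of the moment at which its call begins: read the wrist's pose just before it. calibration takes no time and is no camera call.
- manip.hand_in(): hands the job in; it is judged then, once.
Trained networks look in the newest picture that a camera, given by its name, has taken for a name from the list of things; names that differ only in an ending like _2 or _b are one class to them, and where a whole thing is asked for, a point or a joint stands for the part that bears it (a point fixed in the world has none). Each returns a list of dicts, best first, with "confidence" (0 to 1); they miss things now and then, are a little off and sometimes report something else, mostly with a low value. They report only what shows in the picture. A call takes as long as a camera call. They do not tell look-alikes from the thing itself.
- manip.outline_of(camera, thing): "mask" (400x640 bool, what is visible of it) and "bbox" ([left, top, right, bottom] in pixels, round what is visible of it).
The state is a dict: "clock": time; "joint_pos": joint angles; "joint_velocities": joint speeds; "tau": joint torques, N m; "position": TCP position; "ee_rot": TCP orientation; "ft_force": force on the tool from outside, world axes, zero at the start; "torque": the same for the moment, N m; "grip_width": opening from 0.0 (shut) to 1.0 (fully open); "grasp_force": force on a finger pad.
Only numpy, scipy, OpenCV 4.12 (cv2) and the standard library are available. Lean on these libraries where they do the work, as an engineer would, in place of code of your own. Each camera call takes 0.05 s, during which the arm holds its last target. There are 200 camera calls.

## Working session

There is one attempt and no reset: what is moved stays moved. The work goes in short steps, Python scripts to look and compute and a tool call to move; the robot and the scene stay as the last step left them, time stands still between calls to the robot, and variables do not carry over. Pictures are saved under pics/ and viewed, at most 13 in all, crops included, and the job is handed in when it is done.

```bash
mkdir -p pics; ls; python3 - <<'E'
from workcell import manip
import cv2,numpy as np
for c in ["scene","top"]:
    im=manip.camera(c); cv2.imwrite(f"pics/{c}0.png",im)
    for t in ["key","stand","unit","lock_face","tin_a","stone"]:
        for r in manip.outline_of(c,t)[:4]: print(c,t,r["bbox"],round(r["confidence"],2))
    k=manip.calibration(c); print(c,{a:np.round(b,3).tolist() for a,b in k.items()})
print({a:np.round(b,3).tolist() for a,b in manip.calibration("wrist").items()})
print({a:np.round(b,3).tolist() for a,b in manip.get_obs().items()})
E
```

```text
pics
scene key [384.2, 255.8, 399.1, 291.3] 0.87
scene key [266.2, 333.9, 279.5, 363.0] 0.63
scene key [281.7, 283.9, 287.3, 301.5] 0.48
scene stand [316.6, 300.4, 380.1, 362.5] 0.71
scene unit [172.4, 126.7, 289.5, 227.3] 0.6
scene lock_face [244.4, 140.4, 259.1, 148.0] 0.4
scene tin_a [305.4, 226.7, 336.3, 259.0] 0.74
scene tin_a [376.7, 203.9, 405.4, 228.2] 0.73
scene stone [207.6, 269.0, 258.1, 312.5] 0.74
scene {'fx': 449.447, 'fy': 449.447, 'cx': 317.933, 'cy': 207.212, 'world_from_camera': [[-0.761, -0.378, 0.527, 0.931], [0.649, -0.452, 0.612, 0.469], [0.006, 0.808, 0.589, 0.548], [0.0, 0.0, 0.0, 1.0]]}
top key [273.0, 152.6, 283.0, 159.1] 0.58
top key [224.9, 222.8, 242.4, 231.4] 0.44
top key [240.9, 118.8, 248.3, 123.8] 0.38
top key [422.7, 216.9, 438.3, 223.3] 0.32
top stand [207.2, 154.0, 253.9, 196.6] 0.76
top unit [370.5, 145.0, 495.0, 261.2] 0.86
top unit [216.2, 158.4, 228.2, 178.7] 0.18
top lock_face [419.8, 214.1, 438.3, 227.4] 0.66
top tin_a [295.0, 206.0, 325.0, 229.9] 0.92
top tin_a [283.8, 283.5, 309.1, 309.9] 0.85
top stone [301.0, 118.4, 323.3, 153.2] 0.6
top {'fx': 499.006, 'fy': 499.006, 'cx': 317.771, 'cy': 200.516, 'world_from_camera': [[0.008, 0.992, -0.129, 0.425], [-1.0, 0.006, -0.014, -0.03], [-0.013, 0.129, 0.992, 1.063], [0.0, 0.0, 0.0, 1.0]]}
{'fx': 356.736, 'fy': 356.736, 'cx': 314.066, 'cy': 199.961, 'tool_from_camera': [[0.001, 0.964, 0.266, 0.068], [1.0, -0.001, -0.0, 0.002], [-0.0, 0.266, -0.964, -0.124], [0.0, 0.0, 0.0, 1.0]]}
{'clock': 0.7, 'joint_pos': [-1.224, 0.332, -0.065, 1.46, 0.022, 1.35, -0.088], 'joint_velocities': [-0.0, -0.001, -0.002, 0.001, -0.0, -0.002, -0.001], 'tau': [-0.0, -62.511, 0.049, -39.178, 0.017, 0.002, 0.0], 'position': [0.226, 0.583, 0.25], 'ee_rot': [0.184, 0.983, 0.0, 0.0], 'ft_force': [-0.597, 0.212, 0.694], 'torque': [0.003, 0.006, -0.007], 'grasp_force': 0.0, 'grip_width': 0.998}
```

```bash
python3 - <<'E'
import cv2
a=cv2.imread("pics/scene0.png"); b=cv2.imread("pics/top0.png")
cv2.imwrite("pics/scene1.png",cv2.resize(a[110:380,160:430],(600,600),interpolation=cv2.INTER_CUBIC))
cv2.imwrite("pics/top1.png",cv2.resize(b[90:330,190:510],(800,600),interpolation=cv2.INTER_CUBIC))
E
```

```text
(no output)
```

View pics/scene1.png

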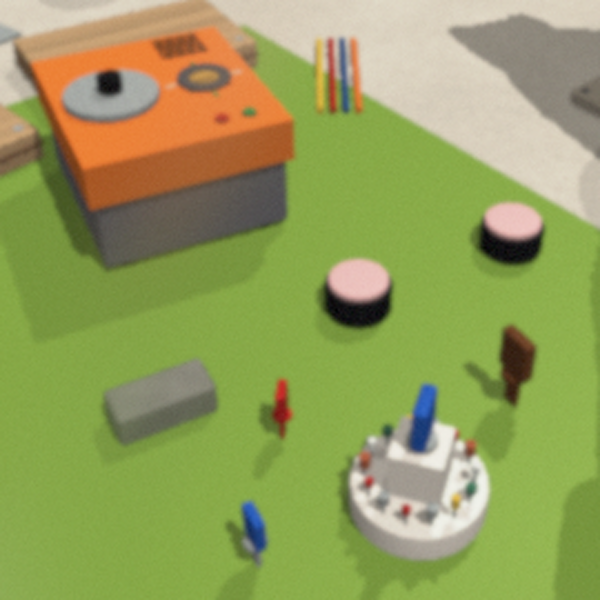

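View pics/top1.png

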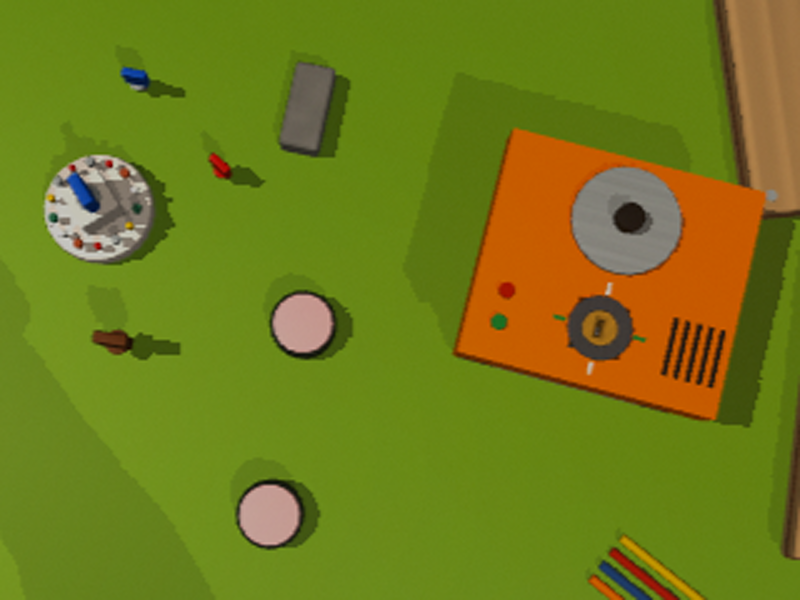

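The scene crop shows the blue key upright in the white stand (about px 351,297) with look-alikes beside it. The top crop shows the key head at about px (223,166) and the lock at about px (430,221), with its slot along the white marks.

```bash
cat > h.py <<'E'
from workcell import manip
import cv2,numpy as np
from scipy.spatial.transform import Rotation as R
def cam(c,obs=None):
    k=manip.calibration(c)
    if c=="wrist":
        o=obs or manip.get_obs(); T=np.eye(4); T[:3,:3]=R.from_quat(o["ee_rot"]).as_matrix(); T[:3,3]=o["position"]
        T=T@np.array(k["tool_from_camera"])
    else: T=np.array(k["world_from_camera"])
    return k,T
def ray(C,uv):
    k,T=C; d=np.array([(uv[0]-k["cx"])/k["fx"],-(uv[1]-k["cy"])/k["fy"],-1]); return T[:3,3],T[:3,:3]@d
def onz(C,uv,z):
    o,d=ray(C,uv); return o+d*(z-o[2])/d[2]
def proj(C,p):
    k,T=C; q=np.linalg.inv(T)@np.append(p,1); return np.array([k["cx"]-k["fx"]*q[0]/q[2],k["cy"]+k["fy"]*q[1]/q[2]])
def blue(im): # blue mask
    h=cv2.cvtColor(im,cv2.COLOR_BGR2HSV); return ((h[...,0]>100)&(h[...,0]<130)&(h[...,1]>140)&(h[...,2]>60)).astype(np.uint8)
E
python3 - <<'E'
from h import *
for c in ["scene","top"]:
    im=cv2.imread(f"pics/{c}0.png"); n,l,s,ce=cv2.connectedComponentsWithStats(blue(im)); C=cam(c)
    for i in range(1,n):
        if s[i,4]>15: print(c,s[i],ce[i].round(1),onz(C,ce[i],.08).round(3))
C=cam("top")
print("lock",onz(C,(430,221),.117),"stand foot",onz(C,(230,175),.012))
p,q=[onz(C,(190+x/2.5,90+y/2.5),.115) for x,y in [(609,289),(590,368)]]; print("unit yaw",(p+q)/2,np.degrees(np.arctan2(*(p-q)[1::-1])))
o=manip.get_obs();M=R.from_quat(o["ee_rot"]).as_matrix();print(M.round(3))
E
```

```text
scene [345 284  11  29 184] [350.1 297.3] [0.616 0.172 0.08 ]
scene [270 337   9  20 109] [274.1 346.2] [0.744 0.17  0.08 ]
top [239 117  10   7  43] [243.1 119.5] [0.718 0.137 0.08 ]
top [217 159  11  16  74] [222.1 165.8] [0.622 0.177 0.08 ]
top [430 315  68  55 236] [463.5 342.2] [ 0.282 -0.296  0.08 ]
lock [ 0.51045542 -0.22972496  0.117     ] stand foot [0.615951   0.17335795 0.012     ]
unit yaw [ 0.50999153 -0.22978407  0.115     ] -14.558719697405255
[[-0.932  0.361  0.   ]
 [ 0.361  0.932  0.   ]
 [ 0.     0.    -1.   ]]
```

run_rows(
  offsets=[
    [[0, 0, 0, -0.51, -0.24, 0, 1], [0, 0, 0, -0.51, -0.24, 0, 1], [0, 0, 0, -0.51, -0.24, 0, 1], [0, 0, 0, -0.51, -0.24, 0, 1], [0, 0, 0, -0.51, -0.24, 0, 1], [0, 0, 0, -0.51, -0.24, 0, 1], [0, 0, 0, -0.51, -0.24, 0, 1], [0, 0, 0, -0.51, -0.24, 0, 1], [0, 0, 0, -0.51, -0.24, 0.02, 1], [0, 0, 0, -0.51, -0.24, 0.03, 1], [0, 0, 0, -0.51, -0.24, 0.03, 1], [0, 0, 0, -0.51, -0.24, 0.03, 1], [0, 0, 0, -0.51, -0.24, 0.03, 1], [0, 0, 0, -0.51, -0.24, 0.03, 1]],
  ],
)

```text
clock: 2.45
position: [0.6145, 0.1755, 0.2206]
ee_rot: [0.183, 0.983, 0.0, 0.0]
ft_force: [0.5, 0.4, 0.2]
grip_width: 1.004
grasp_force: 0.0
```

```bash
python3 - <<'E'
from h import *
o=manip.get_obs(); im=manip.camera("wrist"); cv2.imwrite("pics/w0.png",im)
C=cam("wrist",o); n,l,s,ce=cv2.connectedComponentsWithStats(blue(im))
for i in range(1,n):
    if s[i,4]>40: print(s[i],ce[i].round(1),onz(C,ce[i],.09).round(3))
print(o["position"],o["ee_rot"],o["joint_pos"])
E
```

```text
[297 181  36  38 747] [314.9 199.9] [0.618 0.177 0.09 ]
[315 290  22  21 378] [324.8 300.4] [0.699 0.155 0.09 ]
[0.61447707 0.17548226 0.22061446] [1.83265506e-01 9.83063335e-01 3.77325311e-04 3.03068232e-04] [-0.54811567  0.38010031  0.26044229  1.47639226 -0.09978949  1.29717896
  0.92362916]
```

View pics/w0.png

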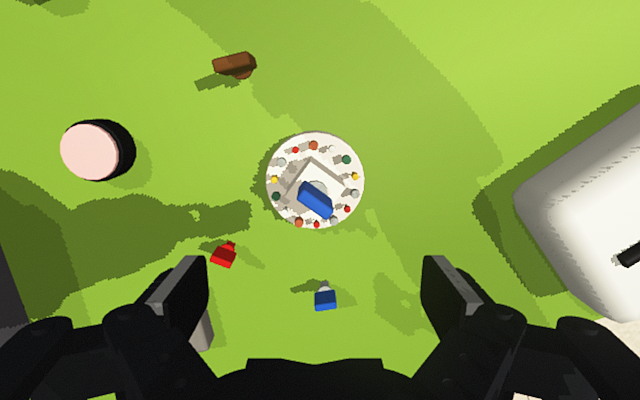

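The wrist view shows the key head in the hub at about px (315,200), its long side running down to the right. I'll fit the head's box model to the blue mask.

```bash
cat >> h.py <<'E'
from scipy.optimize import minimize
def boxmask(C,x,y,yaw,z0,z1,sx=.028,sy=.010,S=4):
    c,s=np.cos(yaw),np.sin(yaw); P=[]
    for a in (-sx/2,sx/2):
        for b in (-sy/2,sy/2):
            for z in (z0,z1): P.append(proj(C,[x+c*a-s*b,y+s*a+c*b,z]))
    m=np.zeros((400,640),np.uint8); hull=cv2.convexHull((np.array(P)*16).round().astype(np.int32))
    cv2.fillConvexPoly(m,hull,255,cv2.LINE_AA,4); return m/255.
def fit(Cs,masks,x0,z0,z1):
    f=lambda p:sum(np.abs(cv2.GaussianBlur(boxmask(C,p[0]/100,p[1]/100,p[2],z0,z1),(0,0),1.)-cv2.GaussianBlur(m.astype(float),(0,0),1.)).sum()/m.sum() for C,m in zip(Cs,masks))
    best=None
    for yaw in np.arange(0,np.pi,np.pi/8):
        p0=np.array([x0[0]*100,x0[1]*100,yaw]); r=minimize(f,p0,method="Nelder-Mead",options=dict(initial_simplex=[p0,p0+[.4,0,0],p0+[0,.4,0],p0+[0,0,.2]],xatol=1e-3,fatol=1e-4))
        if best is None or r.fun<best.fun: best=r
    return best.x*[.01,.01,1],best.fun
def comp(m,uv):
    n,l,s,ce=cv2.connectedComponentsWithStats(m); i=1+np.argmin([np.hypot(*(ce[j]-uv))+1e3*(s[j,4]<30) for j in range(1,n)]); return (l==i).astype(np.uint8)
E
python3 - <<'E'
from h import *
W=cam("wrist"); mw=comp(blue(cv2.imread("pics/w0.png")),(315,200))
print("wrist",fit([W],[mw],(.618,.177),.065,.099))
ms=comp(blue(cv2.imread("pics/scene0.png")),(350,297)); mt=comp(blue(cv2.imread("pics/top0.png")),(222,166))
print("scene",fit([cam("scene")],[ms],(.618,.177),.065,.099)); print("top",fit([cam("top")],[mt],(.618,.177),.065,.099))
print("all",fit([W,cam("scene"),cam("top")],[mw,ms,mt],(.618,.177),.065,.099))
E
```

```text
wrist (array([0.61872056, 0.17618016, 0.42802745]), np.float64(0.2893651740346127))
scene (array([0.61464032, 0.17121233, 0.74547233]), np.float64(0.5764718407675133))
top (array([0.61961867, 0.1737525 , 3.91904962]), np.float64(0.6973879817369154))
all (array([0.61917076, 0.17493558, 3.89083979]), np.float64(1.752822651928859))
```

```bash
python3 - <<'E'
from h import *
W=cam("wrist"); im=cv2.imread("pics/w0.png"); mw=comp(blue(im),(315,200))
m2=boxmask(W,.6187,.1762,.75,.065,.099); m1=boxmask(W,.6187,.1762,.428,.065,.099)
def z(a): return cv2.resize(a[165:235,275:355],(640,560),interpolation=cv2.INTER_NEAREST)
v=z(im)
for m,c in [(mw,(0,255,255)),(m2>.5,(0,0,255)),(m1>.5,(0,255,0))]:
    cs,_=cv2.findContours(z(m.astype(np.uint8)),cv2.RETR_EXTERNAL,cv2.CHAIN_APPROX_NONE); cv2.drawContours(v,cs,-1,c,1)
cv2.imwrite("pics/w0o.png",v)
E
```

```text
(no output)
```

View pics/w0o.png

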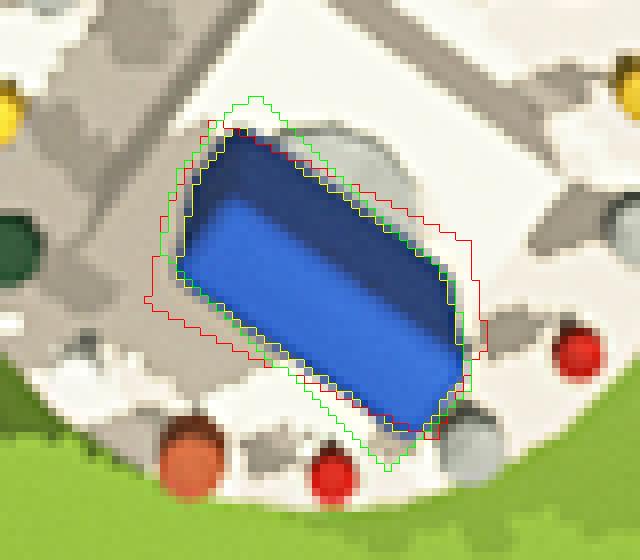

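The crop shows the head's top face clearly: long edge from (178,268) to (415,437) in the crop. It looks slightly smaller than the model, so the edges are probably rounded. I'll refit with the size free.

```bash
python3 - <<'E'
from h import *
W=cam("wrist"); ims={c:cv2.imread(f"pics/{f}.png") for c,f in [("wrist","w0"),("scene","scene0"),("top","top0")]}
uv=dict(wrist=(315,200),scene=(350,297),top=(222,166))
for c in ims:
    m=comp(blue(ims[c]),uv[c]).astype(float); C=W if c=="wrist" else cam(c); G=lambda a:cv2.GaussianBlur(a,(0,0),1.)
    for dz in (0,):
        f=lambda p:np.abs(G(boxmask(C,p[0]/100,p[1]/100,p[2],.065+dz,.099+dz-p[4]*.01,.028*p[3],.01*p[3]))-G(m)).sum()/m.sum()
        b=min((minimize(f,[61.8,17.5,y,.9,.1],method="Nelder-Mead",options=dict(initial_simplex=np.array([61.8,17.5,y,.9,.1])+np.vstack([np.zeros(5),np.diag([.4,.4,.2,.1,.2])]),maxiter=600)) for y in np.arange(-.6,2.5,.3)),key=lambda r:r.fun)
        print(c,b.x.round(3),round(b.fun,3))
# top-face edges in wrist, projected on z=.099
P=[onz(W,(275+a/8,165+b/8),.099) for a,b in [(178,268),(415,437),(465,355),(236,200)]]
for i in range(4): d=P[(i+1)%4]-P[i]; print(np.hypot(d[0],d[1]),np.arctan2(d[1],d[0]))
print(np.mean(P,0))
# hub: brightest hub top corners from image
E
```

```text
wrist [62.037 17.607  0.572  0.91   0.785] 0.053
scene [61.884 17.507  0.512  0.526 -0.29 ] 0.135
top [62.284 17.725  0.545  0.67   0.721] 0.106
0.026533004469135573 0.561661927621651
0.008930739867228449 2.255970860130705
0.02499639162701794 -2.549996347954506
0.008126898841426915 -1.0642330624869514
[0.61883998 0.17715765 0.099     ]
```

run_rows(
  offsets=[
    [[0, 0, -0.18, -0.0037, 0.0028, 0.01, 1], [0, 0, -0.36, -0.0037, 0.0028, 0.02, 1], [0, 0, -0.54, -0.0037, 0.0028, 0.03, 1], [0, 0, -0.72, -0.0037, 0.0028, 0.04, 1], [0, 0, -0.9, -0.0037, 0.0028, 0.05, 1], [0, 0, -0.945, -0.0037, 0.0028, 0.055, 0.6], [0, 0, -0.945, -0.0037, 0.0028, 0.055, 0.6], [0, 0, -0.945, -0.0037, 0.0028, 0.055, 0.6], [0, 0, -0.945, -0.0037, 0.0028, 0.055, 0.6]],
  ],
)

```text
clock: 3.62
position: [0.6193, 0.1761, 0.1654]
ee_rot: [-0.283, 0.959, 0.0, 0.0]
ft_force: [-0.2, 0.5, 0.0]
grip_width: 0.6
grasp_force: 0.0
```

```bash
python3 - <<'E'
from h import *
o=manip.get_obs(); im=manip.camera("wrist"); cv2.imwrite("pics/w1.png",im); W=cam("wrist",o)
print(o["position"],o["joint_pos"].round(2) if hasattr(o["joint_pos"],"round") else o["joint_pos"])
M=R.from_quat(o["ee_rot"]).as_matrix(); print("tooly",np.arctan2(M[1,1],M[0,1]))
m=comp(blue(im),proj(W,[.619,.177,.09])).astype(float); print(m.sum(),proj(W,[.619,.177,.09])); G=lambda a:cv2.GaussianBlur(a,(0,0),1.)
f=lambda p:np.abs(G(boxmask(W,p[0]/100,p[1]/100,p[2],.065,.099-p[4]*.01,.028*p[3],.01*p[3]))-G(m)).sum()/m.sum()
x0=np.array([61.9,17.7,.57,.9,.1])
b=minimize(f,x0,method="Nelder-Mead",options=dict(initial_simplex=x0+np.vstack([np.zeros(5),np.diag([.4,.4,.2,.1,.2])]),maxiter=900)); print(b.x.round(3),b.fun)
v=im.copy(); cs,_=cv2.findContours((boxmask(W,.619,.177,.57,.065,.099)>.5).astype(np.uint8),0,1); cv2.drawContours(v,cs,-1,(0,255,255),1); cv2.imwrite("pics/w1o.png",v)
E
```

```text
[0.61928194 0.1760768  0.16541435] [-0.43  0.42  0.1   1.52 -0.05  1.2   1.83]
tooly 2.1453923067113077
860.0 [312.78478975 218.10627601]
[61.807 17.624  0.58   0.808 -0.55 ] 0.08501208759564297
```

View pics/w1o.png

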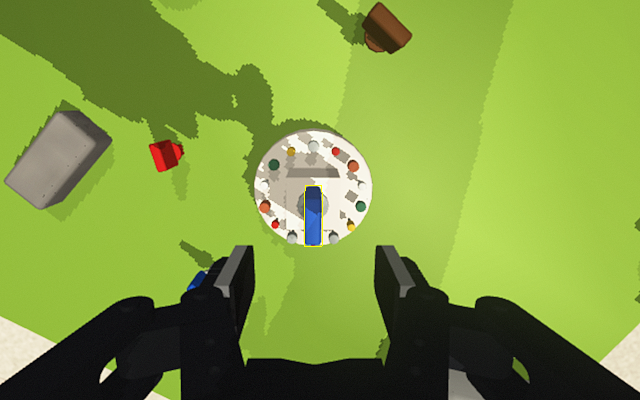

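The wrist view shows the head centred between the fingers at about px (313,215), with its long side along the tool's x axis. I'll descend and grip.

run_rows(
  offsets=[
    [[0, 0, 0, 0, 0, 0.04, 0.6], [0, 0, 0, 0, 0, 0.07, 0.6], [0, 0, 0, 0, 0, 0.0774, 0.6], [0, 0, 0, 0, 0, 0.0774, 0.6], [0, 0, 0, 0, 0, 0.0774, 0], [0, 0, 0, 0, 0, 0.0774, 0], [0, 0, 0, 0, 0, 0.0774, 0], [0, 0, 0, 0, 0, 0.0774, 0], [0, 0, 0, 0, 0, 0.0774, 0], [0, 0, 0, 0, 0, 0.0774, 0], [0, 0, 0, 0, 0, 0.0774, 0], [0, 0, 0, 0, 0, 0.0774, 0]],
  ],
  grip_n=25,
)

```text
clock: 5.18
position: [0.6197, 0.1762, 0.0887]
ee_rot: [-0.284, 0.959, 0.0, 0.001]
ft_force: [-0.6, -0.7, 5.9]
grip_width: 0.108
grasp_force: 27.7
```

```bash
python3 - <<'E'
from h import *
o=manip.get_obs();print(o["ft_force"],o["torque"])
E
```

```text
[-0.55190831 -0.73488058  5.86403677] [-0.02221113  0.2589912   0.01099326]
```

run_rows(
  offsets=[
    [[0, 0, 0, 0, 0, 0, 0], [0, 0, 0, 0, 0, 0, 0], [0, 0, 0, 0, 0, -0.02, 0], [0, 0, 0, 0, 0, -0.04, 0], [0, 0, 0, 0, 0, -0.09, 0], [0, 0, 0, 0, 0, -0.14, 0], [0, 0, 0, 0, 0, -0.15, 0], [0, 0, 0, 0, 0, -0.15, 0]],
  ],
  grip_n=80,
)

```text
clock: 6.18
position: [0.6192, 0.176, 0.2388]
ee_rot: [-0.284, 0.959, 0.0, 0.001]
ft_force: [0.0, -0.3, -1.1]
grip_width: 0.101
grasp_force: 78.8
```

```bash
python3 - <<'E'
from h import *
o=manip.get_obs(); M=R.from_quat(o["ee_rot"]).as_matrix(); print(M.round(4),o["position"],np.round(o["joint_pos"],2))
d=np.array([.510,-.230,0])-o["position"]; print("tool delta",M.T@d, "dist",np.linalg.norm(d[:2]))
im=manip.camera("scene"); cv2.imwrite("pics/scene2.png",cv2.resize(im[150:350,240:440],(600,600),interpolation=cv2.INTER_CUBIC))
E
```

```text
[[-8.390e-01 -5.441e-01  1.300e-03]
 [-5.441e-01  8.390e-01  7.000e-04]
 [-1.500e-03 -1.000e-04 -1.000e+00]] [0.61920249 0.17604056 0.23875455] [-0.43  0.38  0.11  1.43 -0.04  1.34  1.83]
tool delta [ 0.31289223 -0.28124139  0.23832664] dist 0.4204689255421781
```

View pics/scene2.png

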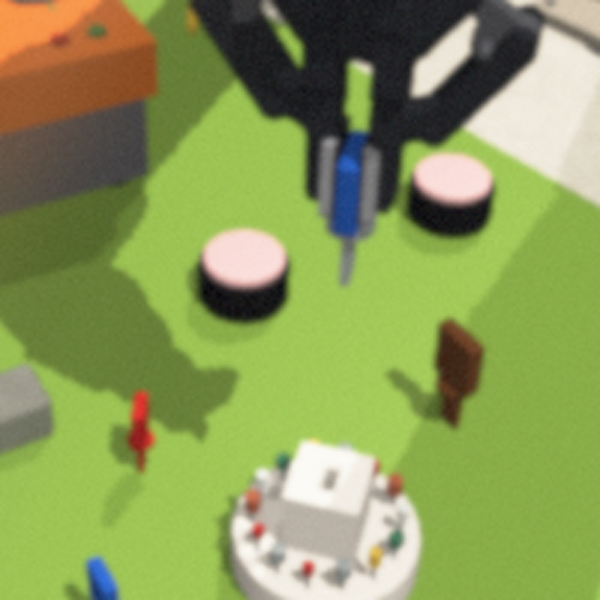

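The scene crop shows the key hanging straight in the closed fingers, blade down, and the hub slot empty. Next I'll move to view the lock.

run_rows(
  offsets=[
    [[0, 0, 0.1, 0.028, -0.032, 0, 0], [0, 0, 0.2, 0.07, -0.08, 0, 0], [0, 0, 0.3, 0.11, -0.125, 0, 0], [0, 0, 0.4, 0.15, -0.17, 0, 0], [0, 0, 0.5, 0.19, -0.216, 0, 0], [0, 0, 0.6, 0.225, -0.256, 0, 0], [0, 0, 0.7, 0.25, -0.285, 0, 0], [0, 0, 0.8, 0.27, -0.308, 0, 0], [0, 0, 0.829, 0.279, -0.318, 0, 0], [0, 0, 0.829, 0.279, -0.318, 0, 0], [0, 0, 0.829, 0.279, -0.318, 0, 0], [0, 0, 0.829, 0.279, -0.318, 0, 0], [0, 0, 0.829, 0.279, -0.318, 0, 0]],
  ],
)

```text
clock: 7.85
position: [0.5583, -0.2419, 0.2376]
ee_rot: [0.126, 0.992, 0.0, 0.0]
ft_force: [0.1, -0.2, -1.1]
grip_width: 0.104
grasp_force: 78.8
```

```bash
python3 - <<'E'
from h import *
o=manip.get_obs(); im=manip.camera("wrist"); cv2.imwrite("pics/w2.png",im); W=cam("wrist",o)
M=R.from_quat(o["ee_rot"]).as_matrix(); print(M.round(4),o["position"],np.round(o["joint_pos"],2))
for t in ["lock_face","unit","key"]:
    for r in manip.outline_of("wrist",t)[:2]:
        ys,xs=np.nonzero(r["mask"]); print(t,r["bbox"],round(r["confidence"],2),xs.mean(),ys.mean(),onz(W,(xs.mean(),ys.mean()),.117))
E
```

```text
[[-9.683e-01  2.497e-01  2.000e-04]
 [ 2.497e-01  9.683e-01  3.000e-04]
 [-1.000e-04  4.000e-04 -1.000e+00]] [ 0.55827601 -0.24187981  0.23762765] [-0.01  0.31  0.43  1.55 -0.13  1.31  1.75]
lock_face [293.0, 107.5, 339.0, 148.2] 0.89 315.6090909090909 127.63223140495867 [ 0.51014348 -0.2260999   0.117     ]
unit [163.9, 55.9, 473.8, 299.0] 0.77 315.6333327964696 163.3491922884891 [ 0.53365304 -0.23209504  0.117     ]
key [294.2, 216.2, 333.9, 324.3] 0.61 314.5009671179884 271.20425531914896 [ 0.6127712 -0.2532071  0.117    ]
key [630.0, 178.2, 639.4, 189.9] 0.44 634.09375 183.171875 [ 0.60292437 -0.01900416  0.117     ]
```

View pics/w2.png

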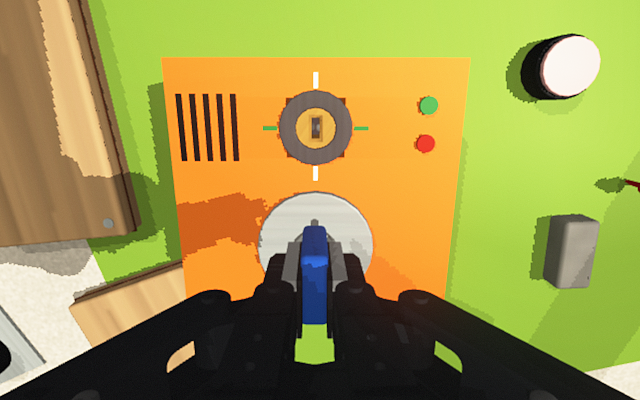

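The wrist view shows the lock at about px (316,128), slot and white marks vertical along col 315.5. The key in hand has its head at about col 314.5 and the shoulder or tip near row 218. I'll measure key and lock relative to each other in the tool frame.

```bash
python3 - <<'E'
from h import *
im=cv2.imread("pics/w2.png"); k=manip.calibration("wrist"); C=(k,np.array(k["tool_from_camera"]))
h=cv2.cvtColor(im,cv2.COLOR_BGR2HSV); o=manip.get_obs(); zt=o["position"][2]
dark=((h[...,1]<70)&(h[...,2]<140)).astype(np.uint8); d=comp(cv2.morphologyEx(dark[60:190,250:380],2,np.ones((3,3))),(66,68)); d=np.pad(d,((60,210),(250,260)))
c,_=cv2.findContours(d,0,1); c=max(c,key=cv2.contourArea); (u,v),ax,_=cv2.fitEllipse(cv2.convexHull(c)); print("bezel",u,v,ax,"tool",onz(C,(u,v),zt-.119).round(4))
br=((h[...,0]>15)&(h[...,0]<30)&(h[...,1]>90)&(h[...,2]>100)).astype(np.uint8); br[:, :292]=0; br[:,340:]=0; br[:105]=0; br[150:]=0
(u,v),ax,_=cv2.fitEllipse(cv2.convexHull(np.argwhere(br)[:,::-1].astype(np.int32))); print("brass",u,v,ax,"tool",onz(C,(u,v),zt-.117).round(4))
P=[]
for r0,r1 in [(70,90),(165,182)]:
    w=(h[r0:r1,300:332,1]<70)&(h[r0:r1,300:332,2]>200); a=np.argwhere(w).mean(0)+[r0,300]; P.append(onz(C,a[::-1],zt-.115)); print("mark",a,w.sum())
e=P[0]-P[1]; print("slot dir in tool",np.arctan2(e[1],e[0]),"mid",(P[0]+P[1])/2)
m=blue(im); m[:215]=0; 
for r in range(226,325,12):
    x=np.nonzero(m[r,290:340])[0]+290; print(r,x.min(),x.max(),end=" | ")
print()
for n,p in dict(tipc=[0,0,.056],tipx=[.006,0,.050],shx=[.0105,0,.028],shx2=[.0105,0,.023],headtop_px=[.014,0,-.011],headtop_mx=[-.014,0,-.011],headbot_px=[.014,0,.023],hy=[0,.005,-.011],hy2=[0,-.005,-.011]).items(): print(n,proj(C,p).round(1))
cv2.imwrite("pics/w2c.png",cv2.resize(im[205:335,260:370],(508,600),interpolation=cv2.INTER_NEAREST))
E
```

```text
bezel 315.134033203125 126.9755630493164 (72.22007751464844, 73.69062042236328) tool [0.0511 0.0029 0.1186]
brass 315.1518249511719 127.71031188964844 (40.07126235961914, 40.548912048339844) tool [0.0505 0.0029 0.1206]
mark [ 79.59493671 315.02531646] 79
mark [172.90277778 315.02777778] 72
slot dir in tool -0.001550502317727823 mid [0.05027867 0.00283382 0.12263433]
226 308 319 | 238 303 325 | 250 302 327 | 262 301 327 | 274 302 326 | 286 302 326 | 298 302 326 | 310 302 326 | 322 303 325 | 
tipc [309.9 232.1]
tipx [309.8 225.3]
shx [309.2 232.1]
shx2 [309.  236.1]
headtop_px [307.7 262.5]
headtop_mx [308.  332.7]
headbot_px [309.  228.6]
hy [321.9 298.6]
hy2 [293.8 298.6]
```

View pics/w2c.png

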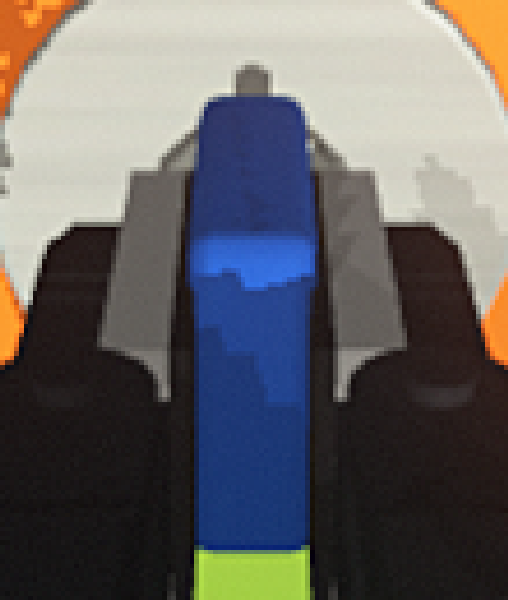

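run_rows(
  offsets=[
    [[0, 0, 0, 0.02, 0, 0, 0], [0, 0, 0, 0.044, 0.0006, 0, 0], [0, 0, 0, 0.048, 0.0006, 0.01, 0], [0, 0, 0, 0.048, 0.0006, 0.03, 0], [0, 0, 0, 0.048, 0.0006, 0.05, 0], [0, 0, 0, 0.048, 0.0006, 0.054, 0], [0, 0, 0, 0.048, 0.0006, 0.054, 0], [0, 0, 0, 0.048, 0.0006, 0.054, 0]],
  ],
)

```text
clock: 9.05
position: [0.5122, -0.2302, 0.1843]
ee_rot: [0.127, 0.992, -0.0, 0.001]
ft_force: [0.9, -0.5, -0.9]
grip_width: 0.102
grasp_force: 78.8
```

```bash
python3 - <<'E'
from h import *
im=manip.camera("wrist"); cv2.imwrite("pics/w3.png",im); s=manip.camera("scene"); cv2.imwrite("pics/s3.png",s); o=manip.get_obs(); print(o["position"],o["ft_force"])
a=cv2.resize(im[190:300,265:365],(545,600),interpolation=cv2.INTER_CUBIC)
b=cv2.resize(s[110:170,235:260],(250,600),interpolation=cv2.INTER_CUBIC); cv2.imwrite("pics/w3c.png",np.hstack([a,b]))
E
```

```text
[ 0.51209364 -0.23016717  0.18422624] [ 0.25428013 -0.37346585 -0.09392671]
```

View pics/w3c.png

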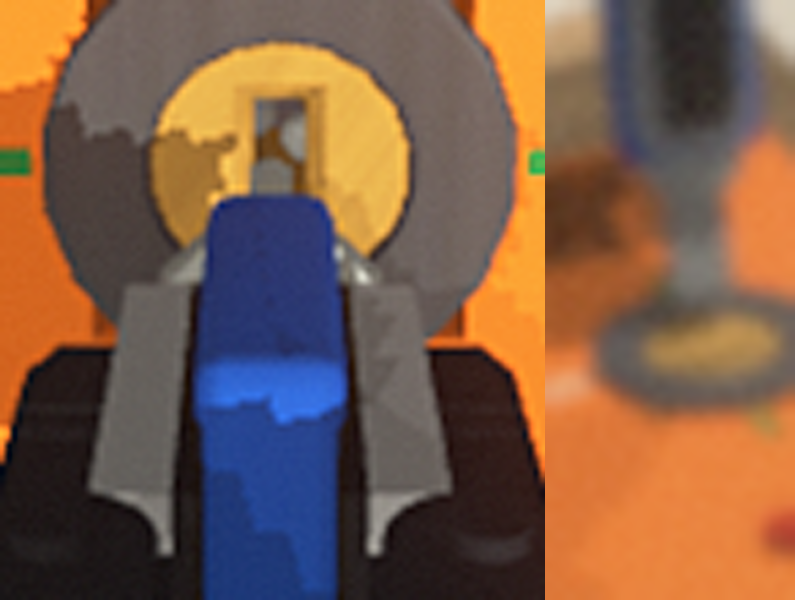

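The crop shows the blade tip at about crop col 272 against the slot centre at 281, so it needs about 0.9 mm more in tool +y. I'll check x numerically with the green marks and the blade front.

```bash
python3 - <<'E'
from h import *
im=cv2.imread("pics/w3.png"); k=manip.calibration("wrist"); C=(k,np.array(k["tool_from_camera"])); zt=.1843
h=cv2.cvtColor(im,cv2.COLOR_BGR2HSV); g=(h[...,0]>50)&(h[...,0]<85)&(h[...,1]>120); g[:190]=0; g[240:]=0; g[:,:240]=0; g[:,380:]=0
n,l,s,ce=cv2.connectedComponentsWithStats(g.astype(np.uint8)); P=[]
for i in range(1,n):
    if s[i,4]>10: P.append(onz(C,ce[i],zt-.115)); print(s[i],ce[i],P[-1])
u0=265+272/5.45
print("blade col profile", [int(im[r,int(u0)].mean()) for r in range(205,232)])
# blade: model outline of tip front
for xk in (0,.001,.002,.003,.004):
    rows=[proj(C,[xk+x,.0023,.056-(.006-np.sqrt(max(0,.006**2-x*x)))])[1] for x in np.linspace(0,.006,13)]+[proj(C,[xk+.006,.0023,.045])[1]]
    ht=[proj(C,[xk+a,.0023,z])[1] for a,z in ((.014,-.011),(-.014,-.011),(.014,.023))]
    print(xk,"front row",round(min(rows),1),"head",np.round(ht,1))
E
```

```text
[254 218  16   4  64] [261.5 219.5] [ 0.00262104 -0.02776473  0.0693    ]
[362 218  17   4  67] [370.11940299 219.52238806] [0.00265684 0.03419142 0.0693    ]
blade col profile [157, 150, 138, 103, 96, 102, 106, 103, 85, 69, 68, 67, 68, 75, 98, 110, 107, 108, 106, 110, 93, 69, 68, 71, 71, 69, 68]
0 front row 224.6 head [262.5 332.7 228.6]
0.001 front row 222.8 head [259.8 330.3 226.5]
0.002 front row 221.0 head [257.2 328.  224.3]
0.003 front row 219.2 head [254.5 325.6 222.1]
0.004 front row 217.4 head [251.8 323.2 219.9]
```

run_rows(
  offsets=[
    [[0, 0, 0, 0, 0.0009, 0, 0], [0, 0, 0, 0, 0.0009, 0.003, 0], [0, 0, 0, 0, 0.0009, 0.006, 0], [0, 0, 0, 0, 0.0009, 0.009, 0], [0, 0, 0, 0, 0.0009, 0.012, 0], [0, 0, 0, 0, 0.0009, 0.015, 0], [0, 0, 0, 0, 0.0009, 0.018, 0], [0, 0, 0, 0, 0.0009, 0.018, 0]],
  ],
  grip_n=120,
)

```text
clock: 10.15
position: [0.5118, -0.2291, 0.1653]
ee_rot: [0.127, 0.992, 0.0, -0.0]
ft_force: [-0.0, -0.8, 0.4]
grip_width: 0.093
grasp_force: 118.0
```

```bash
python3 - <<'E'
from h import *
o=manip.get_obs();M=R.from_quat(o["ee_rot"]).as_matrix();print(o["position"],o["ft_force"],M.T@o["ft_force"],o["torque"])
E
```

```text
[ 0.51178725 -0.22909312  0.16528238] [-0.02321535 -0.82419265  0.44869977] [-0.18426979 -0.80358333 -0.44884568] [-0.02101965 -0.03975552 -0.00742062]
```

The tip is about 8 mm into the slot with no contact force. I'll push on with a wiggle.

run_rows(
  offsets=[
    [[0, 0, 0.05, 0, 0, 0.002, 0], [0, 0, -0.05, 0, 0, 0.004, 0], [0, 0, 0.06, 0, 0, 0.006, 0], [0, 0, -0.06, 0, 0, 0.008, 0], [0, 0, 0.06, 0, 0, 0.01, 0], [0, 0, -0.06, 0, 0, 0.012, 0], [0, 0, 0.06, 0, 0, 0.014, 0], [0, 0, -0.06, 0, 0, 0.016, 0], [0, 0, 0.06, 0, 0, 0.016, 0], [0, 0, -0.06, 0, 0, 0.016, 0], [0, 0, 0, 0, 0, 0.016, 0]],
  ],
)

```text
clock: 11.52
position: [0.5122, -0.2293, 0.1501]
ee_rot: [0.126, 0.992, 0.0, 0.0]
ft_force: [0.5, -0.1, 2.6]
grip_width: 0.093
grasp_force: 118.6
```

```bash
python3 - <<'E'
from h import *
o=manip.get_obs();M=R.from_quat(o["ee_rot"]).as_matrix();print(o["position"],o["ft_force"],M.T@o["ft_force"],o["torque"])
E
```

```text
[ 0.51223439 -0.22927265  0.15007919] [ 0.48171984 -0.11876811  2.55381198] [-0.49833431  0.00609391 -2.5533784 ] [0.19367101 0.23873668 0.01966647]
```

run_rows(
  offsets=[
    [[0, 0, 0.06, 0, 0, 0.002, 0], [0, 0, -0.06, 0, 0, 0.003, 0], [0, 0, 0.06, 0, 0, 0.004, 0], [0, 0, -0.06, 0, 0, 0.005, 0], [0, 0, 0.06, 0, 0, 0.006, 0], [0, 0, -0.06, 0, 0, 0.007, 0], [0, 0, 0.06, 0, 0, 0.007, 0], [0, 0, -0.06, 0, 0, 0.007, 0], [0, 0, 0, 0, 0, 0.007, 0], [0, 0, 0, 0, 0, 0.007, 0]],
  ],
)

```text
clock: 12.78
position: [0.5127, -0.2295, 0.1457]
ee_rot: [0.127, 0.992, 0.0, 0.001]
ft_force: [-8.6, 4.5, 26.6]
grip_width: 0.098
grasp_force: 122.6
```

```bash
python3 - <<'E'
from h import *
o=manip.get_obs();M=R.from_quat(o["ee_rot"]).as_matrix();print(o["position"],o["ft_force"],M.T@o["ft_force"],o["torque"])
E
```

```text
[ 0.51274635 -0.22945688  0.14566195] [-8.56890959  4.52091959 26.64747143] [  9.36206522   2.24293742 -26.66971364] [ 0.99383602  2.20337687 -0.02028912]
```

run_rows(
  offsets=[
    [[0, 0, 0.06, 0.0008, 0, 0.001, 0], [0, 0, -0.06, 0.0008, 0, 0.001, 0], [0, 0, 0.06, 0.0008, 0, 0.001, 0], [0, 0, -0.06, 0.0008, 0, 0.001, 0], [0, 0, 0, 0.0008, 0, 0.001, 0], [0, 0, 0, 0.0008, 0, 0.001, 0]],
  ],
)

```text
clock: 13.52
position: [0.5127, -0.2295, 0.1456]
ee_rot: [0.127, 0.992, 0.0, 0.002]
ft_force: [-9.8, 4.2, 32.1]
grip_width: 0.092
grasp_force: 123.6
```

```bash
python3 - <<'E'
from h import *
o=manip.get_obs();M=R.from_quat(o["ee_rot"]).as_matrix();print(o["position"],o["ft_force"],M.T@o["ft_force"],o["torque"])
im=manip.camera("wrist"); cv2.imwrite("pics/w4.png",im); s=manip.camera("scene"); cv2.imwrite("pics/s4.png",s)
a=cv2.resize(im[190:320,260:370],(508,600),interpolation=cv2.INTER_CUBIC)
b=cv2.resize(s[115:165,235:260],(290,600),interpolation=cv2.INTER_CUBIC); cv2.imwrite("pics/w4c.png",np.hstack([a,b]))
E
```

```text
[ 0.51267455 -0.22947996  0.14559146] [-9.75298454  4.18255761 32.09556887] [ 10.34797326   1.62575869 -32.14057241] [ 1.111189    2.2521367  -0.00378579]
```

View pics/w4c.png

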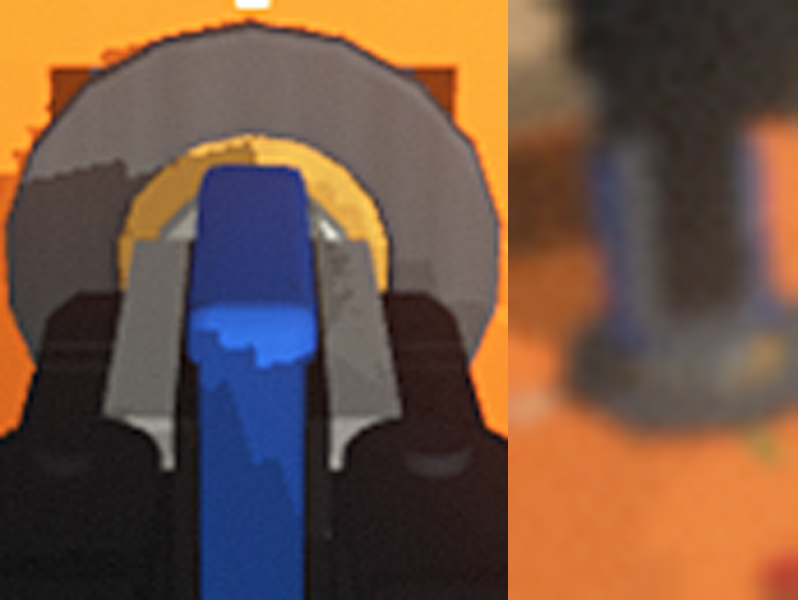

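The picture shows the shoulder disc seated inside the bezel. The TCP stays at 0.1456 under 32 N even with a wiggle, and hub-to-face geometry predicts 0.1457, so the key is fully home. Now I'll turn clockwise, halfway first.

run_rows(
  offsets=[
    [[0, 0, 0.1, 0, 0, -0.001, 0], [0, 0, 0.25, 0, 0, -0.001, 0], [0, 0, 0.4, 0, 0, -0.001, 0], [0, 0, 0.55, 0, 0, -0.001, 0], [0, 0, 0.7, 0, 0, -0.001, 0], [0, 0, 0.8, 0, 0, -0.001, 0], [0, 0, 0.8, 0, 0, -0.001, 0]],
  ],
)

```text
clock: 14.5
position: [0.5116, -0.2309, 0.1457]
ee_rot: [0.504, 0.864, 0.0, 0.002]
ft_force: [-10.5, -1.0, 26.6]
grip_width: 0.092
grasp_force: 122.6
```

```bash
python3 - <<'E'
from h import *
o=manip.get_obs();M=R.from_quat(o["ee_rot"]).as_matrix();print(o["position"],o["ft_force"],M.T@o["ft_force"],M.T@o["torque"],np.arctan2(M[1,0],M[0,0]),np.round(o["joint_pos"],2))
E
```

```text
[ 0.51163465 -0.23089037  0.14566115] [-10.54490729  -1.01350332  26.55226059] [  4.22984051  -9.63663795 -26.57985063] [ 2.05585245  0.87481305 -0.01188832] 2.0848498500909205 [-0.12  0.3   0.54  1.79 -0.17  1.1   1.  ]
```

run_rows(
  offsets=[
    [[0, 0, 0.15, 0, 0, 0, 0], [0, 0, 0.3, 0, 0, 0, 0], [0, 0, 0.45, 0, 0, 0, 0], [0, 0, 0.6, 0, 0, 0, 0], [0, 0, 0.75, 0, 0, 0, 0], [0, 0, 0.85, 0, 0, 0, 0], [0, 0, 0.95, 0, 0, 0, 0], [0, 0, 0.95, 0, 0, 0, 0], [0, 0, 0.95, 0, 0, 0, 0]],
  ],
)

```text
clock: 15.62
position: [0.51, -0.2309, 0.1456]
ee_rot: [0.843, 0.538, -0.0, -0.0]
ft_force: [-18.4, 1.1, 35.1]
grip_width: 0.092
grasp_force: 124.0
```

```bash
python3 - <<'E'
from h import *
o=manip.get_obs();M=R.from_quat(o["ee_rot"]).as_matrix();print(o["position"],o["ft_force"],M.T@o["ft_force"],M.T@o["torque"],2.888-np.arctan2(M[1,0],M[0,0]),np.round(o["joint_pos"],2))
E
```

```text
[ 0.50998122 -0.23093709  0.14559151] [-18.37932384   1.10762173  35.05460983] [ -6.75045411 -17.15487275 -35.04274178] [ 4.08263324 -1.51317549 -0.20572616] 1.7521311709421588 [-0.24  0.32  0.7   1.8  -0.23  1.11  0.1 ]
```

run_rows(
  offsets=[
    [[0, 0, 0.05, -0.0005, -0.001, 0, 0], [0, 0, 0.08, -0.0005, -0.001, -0.001, 0], [0, 0, 0.08, -0.0005, -0.001, -0.001, 0], [0, 0, 0.08, -0.0005, -0.001, -0.001, 0]],
  ],
)

```text
clock: 16.12
position: [0.5095, -0.2306, 0.1457]
ee_rot: [0.864, 0.504, -0.0, 0.0]
ft_force: [-11.1, -0.6, 23.4]
grip_width: 0.096
grasp_force: 122.0
```

```bash
python3 - <<'E'
from h import *
o=manip.get_obs();M=R.from_quat(o["ee_rot"]).as_matrix();print(o["position"],o["ft_force"],M.T@o["ft_force"],M.T@o["torque"],2.888-np.arctan2(M[1,0],M[0,0]),o["grip_width"])
im=manip.camera("wrist"); cv2.imwrite("pics/w5.png",im); s=manip.camera("scene"); cv2.imwrite("pics/s5.png",s)
a=cv2.resize(im[180:330,245:385],(560,600),interpolation=cv2.INTER_CUBIC)
b=cv2.resize(s[115:165,240:260],(240,600),interpolation=cv2.INTER_CUBIC); cv2.imwrite("pics/w5c.png",np.hstack([a,b]))
E
```

```text
[ 0.50946422 -0.23063348  0.14571865] [-11.069642    -0.55684407  23.38367026] [ -5.94014345  -9.35391629 -23.38508135] [ 2.3159845  -1.46693156 -0.24972399] 1.831259867864792 0.09556972431887956
```

View pics/w5c.png

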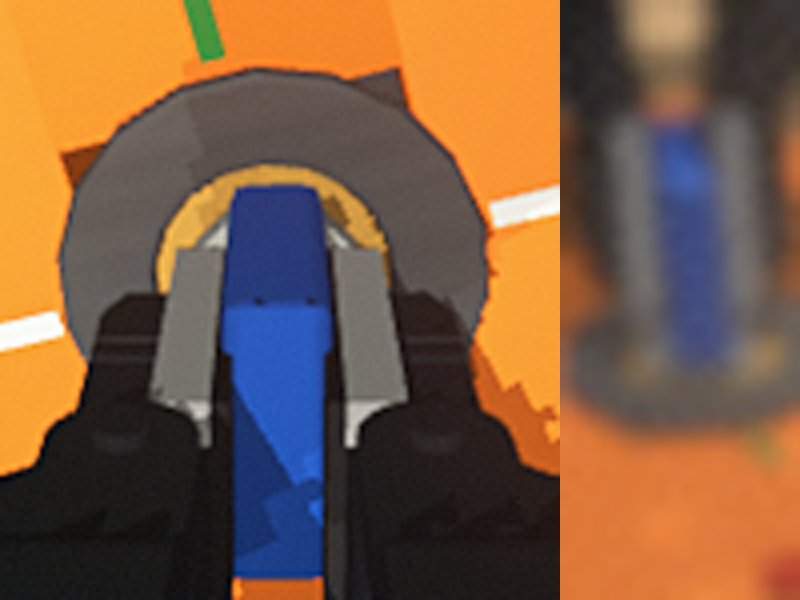

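The wrist crop shows the key in line with the green marks, still gripped and with its shoulder seated. The tool has turned 1.83 rad, more than the 1.6 rad stop plus 0.14 play, and torque is rising to 0.25 N m. So the plug is at its stop. I'll let it settle and hand in.

run_rows(
  offsets=[
    [[0, 0, 0, 0, 0, 0, 0], [0, 0, 0, 0, 0, 0, 0], [0, 0, 0, 0, 0, 0, 0], [0, 0, 0, 0, 0, 0, 0]],
  ],
)

```text
clock: 16.73
position: [0.5095, -0.2306, 0.1457]
ee_rot: [0.864, 0.504, -0.0, 0.0]
ft_force: [-11.8, -0.7, 23.2]
grip_width: 0.094
grasp_force: 122.0
```

```bash
python3 -c "
from workcell import manip
print(manip.hand_in())"
```

```text
the job is handed in; nothing more can be done
None
```

By force, pose and camera readings, the blue key went fully home in the switch and was then turned clockwise to the stop; the gripper still holds it there, and I handed the job in at 16.7 s (no verdict was returned).

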